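# Load the tube magazine of a welding cell

## Robot

A 7-joint arm with a two-finger parallel gripper is mounted at the origin on the work surface. World frame = base frame: x ahead of the robot, y to its left, z up, the work surface at z = 0. Lengths are in mm, angles in rad, forces in N, time in s.
With the tool pointing down it reaches from about 400 to 900 mm from the base axis. Payload 5.6 kg.
Tool frame: the origin (TCP) lies midway between the tips of the shut fingers; the grasp point (between the pads) lies 19 mm behind it; x points along the fingers, y is the direction in which the jaws open and shut, and the axes are right-handed (so a half turn about x gives the same grasp; the last joint's range is limited). The gripper opens to 92 mm and grips with 3 to 60 N. Pads are 20 mm wide; open, the fingers measure 128 mm over their backs; the gripper's body (75 mm by 189 mm) begins 69 mm behind the grasp point.
Start: joints at [-1.363, 0.468, -0.012, 1.603, 0.006, 1.071, -0.056], TCP at [161.358, 629.661, 214.592] pointing down, gripper open.
Joint ranges: [-2.53, 2.53], [-0.31, 2.02], [-1.57, 1.55], [0.28, 2.44], [-1.29, 4.43], [0.15, 1.84], [-2.92, 2.92]. Speed limits (rad/s): [2.57, 2.57, 3.14, 3.14, 3.14, 3.14, 3.14].

## Interface

Orientations are given as a rotation vector (axis times angle).
In Python, from cell import robot, grip, kin, viewer gives the robot as it stands. Calls block until the motion is done:
- robot.movep(position, orientation): joint-space move of the TCP to a pose.
- robot.servo_line(position, feed=150, rotation=None): straight line of the TCP; rotation=None keeps the orientation; feed is the mean speed in mm/s.
- robot.goto_joints(angles): joint-space move.
- grip(opening, newtons=None): opening from 0.0 (shut) to 1.0 (fully open); newtons is the grip in N (None keeps the last); returns when the fingers have stopped.
- robot.hold(seconds).
- kin.ik(position, orientation): joint angles nearest the present ones, or None.
- robot.observe(): the state.
- viewer.read_camera(name): name is "scene" or "side" or "wrist"; returns the picture (420x560x3 uint8, red, green, blue); there is no depth.
- viewer.camera_info(name): a dict with "camera_matrix" (3x3 intrinsics, pixels), "R" (3x3) and "t" (3): a world point X has camera coordinates R X + t. Camera axes: x right, y down, z forward; pixel columns grow to the right and rows downward; lengths in mm; the calibration is good to about 2 mm. A picture is of the moment at which its call begins: read the wrist's pose just before it. camera_info takes no time and is no camera call; for the wrist camera it gives the pose at the moment of the call.
A pose or a line that the arm cannot do raises robot.IKError and nothing moves.
- robot.job_done(): hands the job in, once; it reports no verdict.
Trained networks look in the newest picture that a camera, given by its name, has taken for a name from the list of things; names that differ only in an ending like _2 or _b are one class to them, and where a whole thing is asked for, a point or a joint stands for the part that bears it (a point fixed in the world has none). Each returns a list of dicts, best first, with "confidence" (0 to 1); they miss things now and then, are a little off and sometimes report something else, mostly with a low value. They report only what shows in the picture. A call takes as long as a camera call. They do not tell look-alikes from the thing itself.
- viewer.silhouettes(name, camera): "mask" (420x560 bool, what is visible of it).
- viewer.pinpoint(name, camera): "at" ([x, y, z] in mm, in the coordinates of the camera as it stood for that picture, good to about 4 mm: a listed point, or the origin of a listed thing).
The state is a dict: "t": time; "joints": joint angles; "joint_velocities": joint speeds; "joint_torque": joint torques, N m; "tcp_pos": TCP position; "tcp_rot": TCP orientation; "contact_force": force on the tool from outside, world axes, zero at the start; "wrist_torque": the same for the moment, N m; "grip_width": opening from 0.0 (shut) to 1.0 (fully open).
Only numpy, scipy, OpenCV 4.12 (cv2) and the standard library are available. Lean on these libraries where they do the work, as an engineer would, in place of code of your own. Each camera call takes 0.05 s, during which the arm holds its last target.

## Task

Load the feeder's gravity tube magazine: drop the long plain spacer down the tube first, then the short plain spacer on top of it, so that they stand end to end in the tube, the long one fully down on the floor of the tube. The flanged bush and the wide collar do not fit and are not wanted.

Things in the scene. Friction and masses are not known exactly. Their poses are not given: they have to be found in the camera images.
- magazine: Fixed gravity magazine: upright slotted aluminium tube (bore 45 mm, outside 54) on a grey base plate 110 x 110 x 15 mm; the plate's top is the tube's floor. Flared mouth from 125 mm above the table (bore width) to its rim at 150 mm (73 mm inside, 81 outside). A dark block 26 mm high adjoins the base on +x. Yaw up to 0.5 rad. Origin: on the tube's axis at table height; z up.
- long_spacer: Long plain aluminium spacer: straight cylinder, 38 mm diameter, 70 mm high, no flange, dark 16 mm bore in its top, 120 to 220 g, standing loose on the table. Origin: centre of its underside; z up along its axis. Stands left or right of the magazine; the spacers and their look-alikes are at least 90 mm apart, centre to centre, and 150 mm from the magazine's axis.
- short_spacer: Short plain aluminium spacer: straight cylinder, 38 mm diameter, 50 mm high, no flange, dark 16 mm bore in its top, 80 to 160 g, standing loose on the table. Origin: centre of its underside; z up along its axis. Look-alikes nearby: a bush 38 mm in diameter and 45 mm high with a 58 mm flange at its foot, and a low collar, 62 mm wide and 26 mm high.
There are look-alikes about, which are no part of the job. Leave any blue look-alike of the short_spacer alone.

How it is judged (in metres and radians):
On the way:
1. the long spacer stands on the floor of the tube, the short one not yet in (horizontal distance between long_spacer and magazine below 0.01 m and z of long_spacer in the frame of magazine below 0.022 m and angle between long_spacer's own z axis and vertical below 0.15 rad and horizontal distance between short_spacer and magazine above 0.05 m), for 0.2 s.
At the end, for the whole second after the job is handed in: Both spacers are at rest, upright (within about 8 degrees) and within 10 mm of the tube's axis: the long one on the floor of the tube (underside less than 22 mm above the table), the short one on top of it (underside 75 to 95 mm above the table) (horizontal distance between each of long_spacer, short_spacer and magazine below 0.01 m and z of long_spacer in the frame of magazine below 0.022 m and angle between each of long_spacer, short_spacer's own z axis and vertical below 0.15 rad and z of short_spacer in the frame of magazine between 0.075 and 0.095 m and linear speed of each of long_spacer, short_spacer below 0.03 m/s); the robot touches nothing.
It also fails if it takes over 64 s, if anything falls off the work surface, if the arm or the gripper's body presses on something with over 40 N, if the wrist force passes 120 N, or if a joint passes its speed limit or range.

## Working session

There is one attempt and no reset: what is moved stays moved. The work goes in short steps, each a Python script; the robot and the scene stay as the last script left them, time stands still between calls to the robot, and variables do not carry over. Pictures are saved under pics/ and viewed, and the job is handed in when it is done.

```bash
ls; mkdir -p pics
cat > h.py <<'E'
from cell import robot, grip, kin, viewer
import numpy as np, cv2
def save(n,f):
    im=viewer.read_camera(n); cv2.imwrite('pics/'+f,cv2.cvtColor(im,cv2.COLOR_RGB2BGR)); return im
def w(p,ci): return np.array(ci["R"]).T@(np.array(p)-np.array(ci["t"]))
def proj(X,ci):
    c=np.array(ci["R"])@np.array(X,float)+np.array(ci["t"]); q=np.array(ci["camera_matrix"])@c; return q[:2]/q[2]
def ray(u,v,z,ci):
    R=np.array(ci["R"]);t=np.array(ci["t"]);C=-R.T@t
    d=R.T@np.linalg.inv(np.array(ci["camera_matrix"]))@np.array([u,v,1.]);return C+d*(z-C[2])/d[2]
E
python3 - <<'E'
from h import *
for c in ["scene","side","wrist"]:
    ci=viewer.camera_info(c); save(c,f'a_{c}.png')
    print(c,"cam at",(-np.array(ci["R"]).T@np.array(ci["t"])).round())
    for n in ["magazine","long_spacer","short_spacer"]:
        for d in viewer.pinpoint(n,c): print(n,round(d["confidence"],2),w(d["at"],ci).round(1),proj(w(d["at"],ci),ci).round())
s=robot.observe();print(s["t"],s["tcp_pos"],s["tcp_rot"],s["grip_width"],s["contact_force"])
E
```

```text
pics
scene cam at [991.   4. 779.]
magazine 0.63 [507.5  13.4   5.3] [279. 217.]
long_spacer 0.8 [ 611.3 -254.3    2.9] [160. 262.]
short_spacer 0.89 [ 3.858e+02  2.412e+02 -1.000e-01] [366. 174.]
short_spacer 0.67 [471.6 306.    5.5] [399. 199.]
side cam at [444. 807. 944.]
magazine 0.94 [5.054e+02 1.100e+01 5.000e-01] [288. 228.]
magazine 0.25 [ 609.7 -252.1    2.1] [256. 152.]
long_spacer 0.85 [ 608.4 -253.9    2.2] [257. 151.]
short_spacer 0.92 [407.5 311.5   3. ] [327. 346.]
short_spacer 0.87 [474.3 304.5   1. ] [294. 342.]
short_spacer 0.75 [385.  240.2   4.4] [339. 315.]
wrist cam at [ 91. 646. 383.]
0.6 [161.3367891  629.67206924 214.60820913] [ 0.1969854   1.56176388 -0.19686574] 0.9997372981149509 [-0.31122499  0.78295218  0.12741889]
```

View pics/a_scene.png

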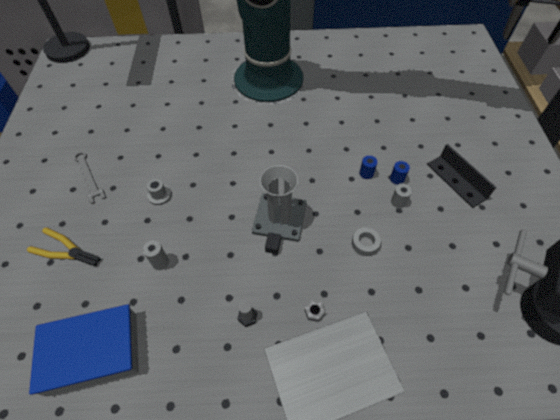

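View pics/a_side.png

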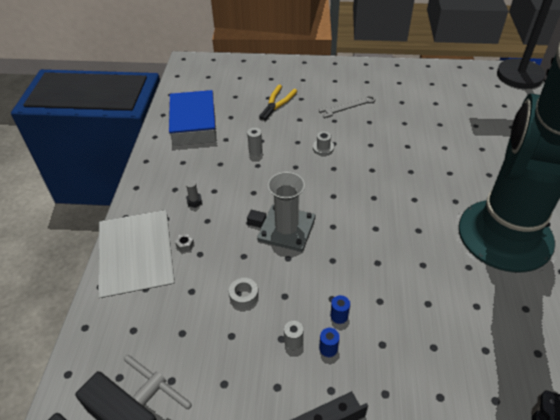

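The grey short spacer is at scene (402,193) and side (293,336). The two blue ones are decoys at scene (369,167) and (400,172). The long spacer is at scene (155,255) and the magazine at scene (280,205). I'll refine these from the wrist camera.

Run:
```python
from h import *
rv=[0,np.pi/2,0]
def look(f,names):
    ci=viewer.camera_info("wrist"); save("wrist",f)
    print(f,"cam",(-np.array(ci["R"]).T@np.array(ci["t"])).round(),"axis",np.array(ci["R"])[2].round(2))
    for n in names:
        for d in viewer.pinpoint(n,"wrist"): print(n,round(d["confidence"],2),w(d["at"],ci).round(1),proj(w(d["at"],ci),ci).round())
        for d in viewer.silhouettes(n,"wrist"):
            m=d["mask"]; v,u=np.nonzero(m); print('  mask',round(d["confidence"],2),u.min(),u.max(),v.min(),v.max(),m.sum())
robot.movep([440,12,330],rv); look('b_mag.png',["magazine"])
robot.movep([545,-254,250],rv); look('b_long.png',["long_spacer"])
s=robot.observe();print(s["t"],s["tcp_pos"],s["joints"])
print(kin.ik([610,-254,40],rv),kin.ik([473,305,30],rv))
```

```text
b_mag.png cam [367.  11. 498.] axis [ 0.26 -0.   -0.97]
magazine 0.76 [509.4   9.8  -2.2] [282. 216.]
  mask 0.65 240 328 172 286 7493
b_long.png cam [ 473. -255.  419.] axis [ 0.26  0.   -0.97]
long_spacer 0.95 [ 613.3 -255.6   -3.7] [282. 231.]
  mask 0.74 264 297 218 266 1351
4.4833 [ 545.59794138 -252.40288139  250.42865238] [-0.31236808  0.46572724  0.9406082   1.73504465 -0.41021338  1.15146512
  2.32212506]
[-0.15789029  0.80785088  0.73849006  1.71883554 -0.67760476  0.8884876
  2.44401601] [-1.20429768  0.70454263  0.7624368   1.9734486  -0.71287814  0.75323544
  1.5582384 ]
```

```bash
python3 -c "
import cv2,numpy as np
a=cv2.imread('pics/b_mag.png')[130:330,180:390];b=cv2.imread('pics/b_long.png')[180:300,220:346]
cv2.imwrite('pics/b_c.png',np.hstack([cv2.resize(a,(400,381)),cv2.resize(b,(400,381))]))"
```

```text
(no output)
```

View pics/b_mag.png

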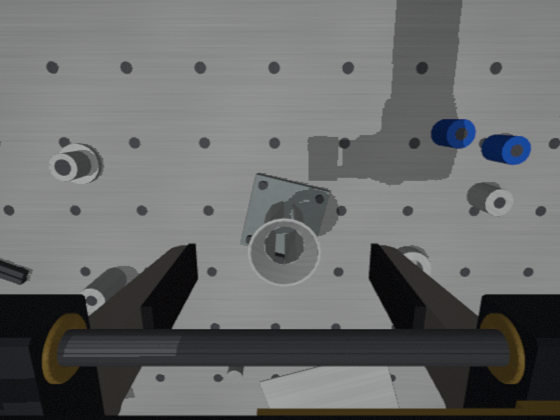

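View pics/b_c.png

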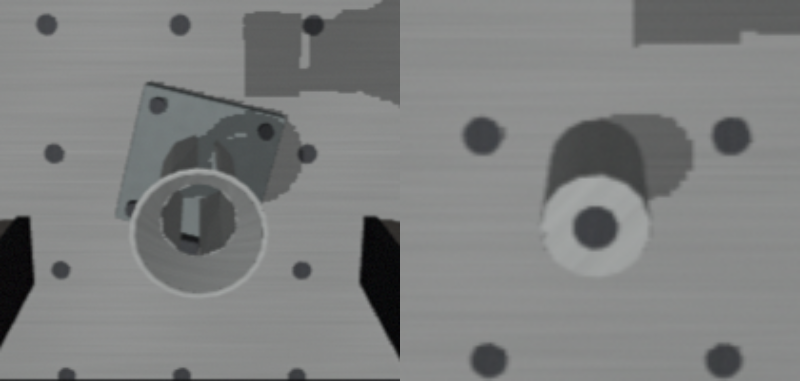

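The rim centre is near wrist pixel (284,252) and the long spacer's top bore is near (282,251). I'll fit ellipses to both and check them against the other cameras.

Run:
```python
from h import *
# camera info for earlier poses not stored: wrist now still at long pose
ci=viewer.camera_info("wrist")
g=cv2.imread('pics/b_long.png',0)
def blob(g,u0,v0,r,thr):
    sub=g[v0-r:v0+r,u0-r:u0+r]; m=(sub<thr).astype(np.uint8)
    n,l,st,ce=cv2.connectedComponentsWithStats(m); k=l[r,r]; return ce[k]+[u0-r,v0-r],st[k]
p,st=blob(g,282,251,12,110); print("bore",p,st,ray(*p,70,ci))
m=np.zeros_like(g);
sub=(g[225:280,255:310]>185).astype(np.uint8); c=max(cv2.findContours(sub,0,1)[0],key=cv2.contourArea)
e=cv2.fitEllipse(c);q=np.array(e[0])+[255,225];print("top",q,e[1],ray(*q,70,ci))
for cam in ["scene","side"]:
    ci=viewer.camera_info(cam); im=save(cam,f'c_{cam}.png')
    for nm,X in [("mag",[506,12,150]),("long",[611,-254,70]),("short",[473,305,50])]: print(cam,nm,proj(X,ci).round(1))
im1=cv2.imread('pics/c_scene.png');im2=cv2.imread('pics/c_side.png')
a=cv2.resize(im1[155:225,245:315],(400,400));b=cv2.resize(im2[155:225,252:322],(400,400));cv2.imwrite('pics/c_c.png',np.hstack([a,b]))
```

```text
bore [281.20666667 251.23333333] [  5   6  14  14 150] [ 612.18424178 -255.68995807   70.        ]Traceback (most recent call last):
  File "<stdin>", line 10, in <module>
ValueError: max() iterable argument is empty
```

Run:
```python
from h import *
rv=[0,np.pi/2,0]
robot.movep([612,-255.5,130],rv)
robot.servo_line([612,-255.5,36],feed=120)
s=robot.observe();print(s["t"],s["tcp_pos"],s["contact_force"])
grip(0.0,25)
s=robot.observe();print(s["t"],s["grip_width"]*92,s["contact_force"])
robot.servo_line([612,-255.5,330],feed=200)
robot.movep([440,12,340],rv); robot.hold(0.3)
s=robot.observe();print(s["t"],s["tcp_pos"],s["grip_width"]*92,s["contact_force"])
ci=viewer.camera_info("wrist"); save("wrist","d.png")
np.savez('d.npz',**{k:np.array(ci[k]) for k in("camera_matrix","R","t")})
print(proj([507,11,150],ci),proj([507,11,15],ci))
for d in viewer.silhouettes("magazine","wrist")[:1]: cv2.imwrite('pics/d_m.png',d["mask"].astype(np.uint8)*255)
```

```text
6.025 [ 612.50241738 -256.00147483   36.77083227] [-0.79961701  0.45288533 -0.21340226]
6.9 36.21678642331174 [0.48221523 0.20476872 0.06961012]
10.025 [440.31073261  11.34939963 340.07629808] 36.64533495287127 [-0.44026014 -0.67470707 -0.56372662]
[284.51306061 248.26011815] [284.25920426 215.26232308]
```

View pics/d.png

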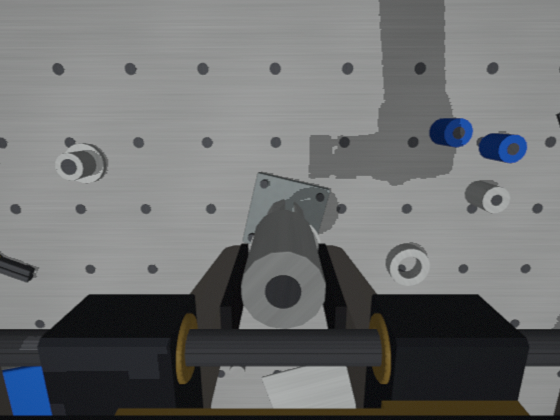

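The held spacer at (283,290) hides the tube here. I'll use the earlier wrist picture and the scene and side pictures for the rim instead.

Run:
```python
from h import *
d=dict(np.load('d.npz')); C=-d["R"].T@d["t"]; print(C)
ci=dict(d); ci["t"]=-d["R"]@np.array([367,11,498.])
print("wrist",ray(284.5,252.3,150,ci), [proj([507,11,150],ci)])
for cam in ["scene","side"]:
    ci=viewer.camera_info(cam); print(cam,[proj([507,11,z],ci).round(1) for z in (150,125)])
    im=cv2.imread(f'pics/a_{cam}.png')
    u,v=proj([507,11,150],ci).round().astype(int); r=30
    # draw predicted rim (outer r=40.5)
    big=cv2.resize(im[v-r:v+r,u-r:u+r],None,fx=6.6,fy=6.6,interpolation=cv2.INTER_CUBIC)
    for a in np.linspace(0,2*np.pi,40):
        for R,z in((40.5,150),):
            p=proj([507+R*np.cos(a),11+R*np.sin(a),z],ci); cv2.circle(big,tuple(int(x) for x in ((p-[u-r,v-r]+.5)*6.6-.5)),1,(0,0,255),-1)
    cv2.imwrite(f'pics/e_{cam}.png',big)
cv2.imwrite('pics/e.png',np.hstack([cv2.imread('pics/e_scene.png'),cv2.imread('pics/e_side.png')]))
```

```text
[367.48998643  10.02761483 508.62146228]
wrist [507.047362    11.92831256 150.        ] [array([283.64305976, 252.259776  ])]
scene [array([276.8, 179.2]), array([276.9, 186.5])]
side [array([286.6, 183.2]), array([286.7, 191.3])]
```

View pics/e.png

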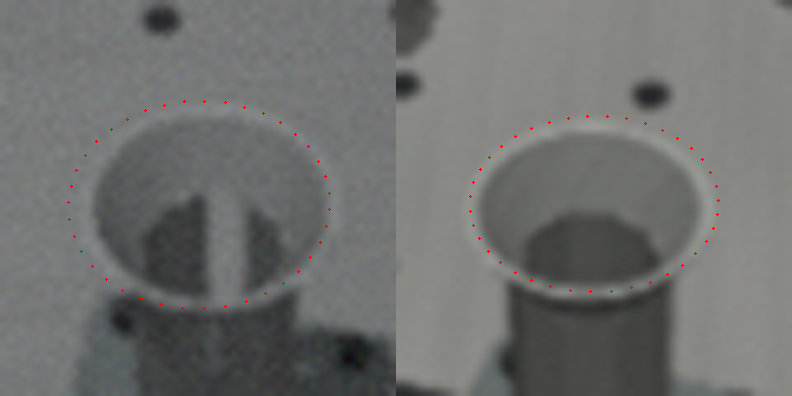

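Rim estimates: wrist (507,11.9), scene about (508,14), side y about 12.3. I'll use (507.3,12.5), lower until the underside reaches the bore's entrance while watching force, then release.

Run:
```python
from h import *
rv=[0,np.pi/2,0]
robot.movep([507.3,12.5,240],rv)
for z in (190,172,164,159):
    robot.servo_line([507.3,12.5,z],feed=80); robot.hold(0.1)
    s=robot.observe();print(s["t"],s["tcp_pos"].round(1),s["contact_force"].round(1))
    if np.linalg.norm(s["contact_force"])>10: break
save("scene","f_scene.png");save("side","f_side.png")
a=cv2.imread('pics/f_scene.png')[130:260,200:360];b=cv2.imread('pics/f_side.png')[130:260,210:370]
cv2.imwrite('pics/f.png',cv2.resize(np.hstack([a,b]),(800,325)))
```

```text
11.5917 [507.7  12.4 190.4] [ 0.9 -0.4 -2.4]
12.0667 [507.4  12.3 172. ] [ 0.5  0.2 -1.3]
12.4167 [507.3  12.4 164. ] [ 0.1 -0.4 -1.4]
12.7667 [507.3  12.4 159. ] [ 0.7  0.8 -2.2]
```

View pics/f.png

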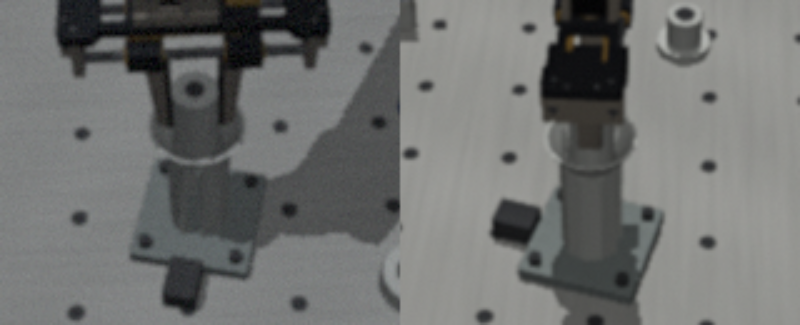

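The spacer hangs centred in the mouth, seen at scene crop (195,90) between the fingers, with no contact force. Releasing now, then looking from above.

Run:
```python
from h import *
rv=[0,np.pi/2,0]
grip(1.0); robot.hold(0.5)
robot.servo_line([507.3,12.5,330],feed=200)
robot.movep([440,12.5,330],rv); robot.hold(0.3)
ci=viewer.camera_info("wrist"); save("wrist","g.png")
np.savez('g.npz',**{k:np.array(ci[k]) for k in("camera_matrix","R","t")})
for z in(150,85,15): print(z,proj([507.3,12.5,z],ci).round(1))
for d in viewer.pinpoint("long_spacer","wrist"): print(d["confidence"],w(d["at"],ci))
for cam in("scene","side"): save(cam,f"g_{cam}.png")
a=cv2.imread('pics/g.png')[190:310,220:350];b=cv2.imread('pics/g_scene.png')[150:250,230:338]
c=cv2.imread('pics/g_side.png')[150:250,235:343]
cv2.imwrite('pics/gc.png',np.hstack([cv2.resize(x,(266,246)) for x in(a,b,c)]))
s=robot.observe();print(s["t"],s["grip_width"],s["contact_force"])
```

```text
150 [285.4 251.8]
85 [285.2 232.6]
15 [285.  217.2]
0.87 [510.10217523  10.34958047  10.55930195]
16.2583 0.999704849991532 [-0.00483882  0.48977632  0.16452533]
```

View pics/gc.png

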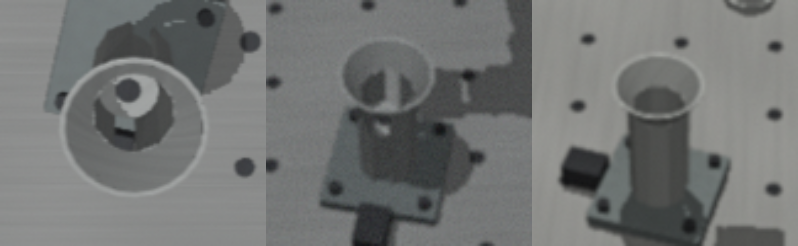

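The long spacer is down. Its bore sits at wrist (282.6,234), where (285,233) is predicted for a top at z=85, and the network gives an underside at z≈11. The rim centre also agrees, at (285.5,251.6). Next, the grey short spacer.

Run:
```python
from h import *
rv=[0,np.pi/2,0]
robot.movep([407,305,250],rv); robot.hold(0.3)
ci=viewer.camera_info("wrist"); save("wrist","i.png")
np.savez('i.npz',**{k:np.array(ci[k]) for k in("camera_matrix","R","t")})
for d in viewer.pinpoint("short_spacer","wrist"): print(d["confidence"],w(d["at"],ci))
u,v=proj([473,305,50],ci).round().astype(int);print(u,v)
g=cv2.imread('pics/i.png',0)
r=20; sub=(g[v-r:v+r,u-r:u+r]<110).astype(np.uint8)
n,l,st,ce=cv2.connectedComponentsWithStats(sub)
for k in range(1,n):
    p=ce[k]+[u-r,v-r]; print(st[k],p,ray(*p,50,ci))
```

```text
0.97 [384.54582025 238.83845     -5.45576462]
0.82 [406.21583675 313.01379732  -1.75195106]
0.58 [ 4.78445024e+02  3.05236684e+02 -3.33847828e-01]
285 244
[  3   0  37  19 384] [288.84114583 229.63541667] [455.79464529 309.52937312  50.        ]
[ 11  16  13  13 130] [282.04615385 245.78461538] [475.18436674 301.83044288  50.        ]
```

View pics/i.png

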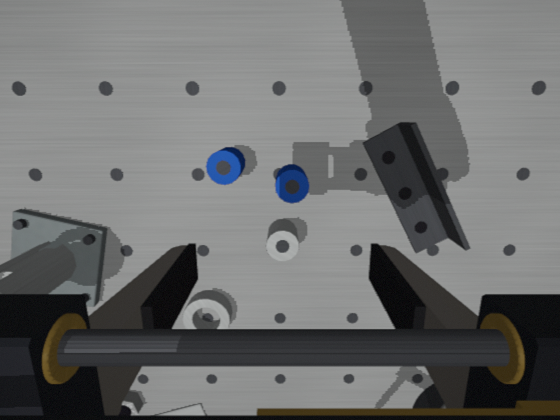

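Grey short spacer: bore at (282,246), so about (475.2,302.5). The blue look-alikes are at (224,165) and (292,184). The bracket at (420,190) is clear of jaws that open along y.

Run:
```python
from h import *
rv=[0,np.pi/2,0]
P=[475.3,302.8]
robot.movep(P+[130],rv)
robot.servo_line(P+[27],feed=120)
s=robot.observe();print(s["t"],s["tcp_pos"].round(1),s["contact_force"].round(1))
grip(0.0,25); s=robot.observe();print(s["grip_width"]*92)
robot.servo_line(P+[280],feed=200)
robot.movep([507.3,12.3,260],rv)
for z in (190,172,164,157):
    robot.servo_line([507.3,12.3,z],feed=80); robot.hold(0.1)
    s=robot.observe();print(s["t"],s["tcp_pos"].round(1),s["contact_force"].round(1),s["grip_width"]*92)
    if np.linalg.norm(s["contact_force"])>10: break
save("scene","j_scene.png");save("side","j_side.png")
a=cv2.imread('pics/j_scene.png')[130:260,200:360];b=cv2.imread('pics/j_side.png')[130:260,210:370]
cv2.imwrite('pics/j.png',cv2.resize(np.hstack([a,b]),(800,325)))
```

```text
19.4417 [475.9 303.1  27.7] [ 0.2 -0.5 -0.4]
36.63946377873583
23.9833 [507.7  12.3 190.5] [-0.2 -0.7 -0.6] 36.501688288303285
24.4583 [507.4  12.1 172. ] [ 1.5 -0.8 -0.1] 36.33413702136285
24.8083 [507.3  12.2 164. ] [ 1.1 -0.1 -0.2] 36.597086657008674
25.1583 [507.3  12.2 156.9] [-0.2  0.9 -1.1] 36.50866933658595
```

View pics/j.png

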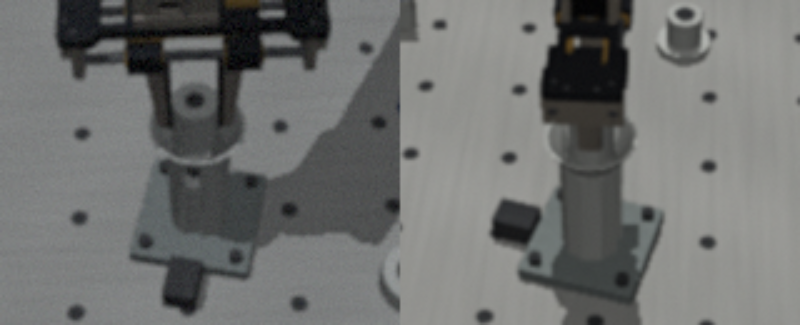

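The short spacer is centred in the mouth at scene crop (195,100), with the long one visible below through the slot. Releasing.

Run:
```python
from h import *
rv=[0,np.pi/2,0]
grip(1.0); robot.hold(0.5)
robot.servo_line([507.3,12.3,330],feed=200)
robot.movep([440,12.5,330],rv); robot.hold(0.5)
ci=viewer.camera_info("wrist"); im=save("wrist","k.png")
for z in(150,135,85): print(z,proj([507.3,12.5,z],ci).round(1))
for n in("short_spacer","long_spacer"):
  for d in viewer.pinpoint(n,"wrist"): print(n,d["confidence"],w(d["at"],ci))
save("scene","k_scene.png");save("side","k_side.png")
for cam in("scene","side"):
  ci=viewer.camera_info(cam)
  print(cam,proj([507.3,12.5,135],ci).round(1))
  for d in viewer.pinpoint("short_spacer",cam): print(d["confidence"],w(d["at"],ci).round(1))
a=cv2.imread('pics/k.png')[190:310,220:350];b=cv2.imread('pics/k_scene.png')[150:250,230:338]
c=cv2.imread('pics/k_side.png')[150:250,235:343]
cv2.imwrite('pics/kc.png',np.hstack([cv2.resize(x,(266,246)) for x in(a,b,c)]))
print(robot.observe()["t"])
```

```text
150 [285.  252.1]
135 [284.9 247.1]
85 [284.8 232.9]
short_spacer 0.89 [385.14431523 238.04255659  -2.00261246]
short_spacer 0.8 [411.83849625 312.72983056  -3.83886061]
short_spacer 0.68 [510.33660742  11.24925285  82.60038605]
long_spacer 0.47 [512.8738249    7.42275217  12.6468985 ]
scene [277.6 183.7]
0.55 [505.2  13.9  93.2]
0.54 [402.8 317.4   5.8]
0.54 [385.1 244.5  -1. ]
side [286.5 188.6]
0.85 [406.  312.   -1.3]
0.67 [507.3  11.1  85. ]
0.56 [386.7 234.1   6.9]
29.0167
```

View pics/kc.png

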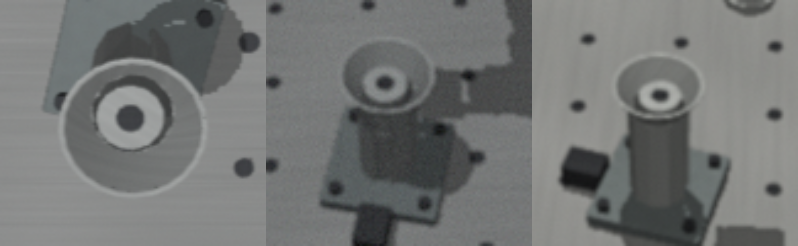

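The short spacer stands level on top. Its bore is at wrist (283.5,247.5), against (284.9,247.1) predicted for a top at 135 mm, and the gripper is clear. Handing in.

```bash
python3 -c "
from h import *
robot.job_done();print(robot.observe()['t'])"
```

```text
the job is handed in; nothing more can be done
the job is handed in; nothing more can be done
```

Both spacers are in the tube: I dropped the long one in first, then the grey short one on top, and handed the job in at about 29 s. The hand-in gave no verdict. I did not touch the blue look-alikes, the flanged bush or the collar.

- **Long spacer:** after its drop, its top appeared in the wrist picture where a top at 85 mm should be. The network put its underside at 10.6 mm above the table, then 12.6 mm at the end. The floor is at 15 mm and the limit is 22 mm. It lies up to about 3 mm off the tube's axis, within the tube's clearance; the low-confidence final network reading was nearer 7–8 mm.
- **Short spacer:** its bore was about 1.5 px from where a top at 135 mm should appear, and it looked level. The network's underside heights were 83 mm (wrist), 85 mm (side) and 93 mm (scene). All are inside the 75 to 95 mm limit, but the scene reading is higher than the others and was low-confidence.
- **Forces:** readings stayed under about 3 N in every state I checked.
- **Disagreement:** the cameras differed by about 2 mm on the tube's y position (11.9 to 14 mm). I used 12.5 mm, and the later rim view agreed with it.

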